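# Mesh the polishing brush into the shoe polisher and hold it home

### The job

Take the square polishing brush head out of its round holder in the open top drawer, turn it until the four ribs of its stem mesh between the four drive pins on top of the shoe polisher, and slide it fully home against the spring. Finish while still holding the brush head: keep it gripped and pressed down with its block resting on the pin tops, do not let go. Leave the spray bottle, the scrub brush and the shoehorn where they are.

Things in the scene. Friction and masses are not known exactly. Their poses are not given: they have to be found in the camera images.
- brush_centre (a point): Centre of the square light-wood block of the loose polishing brush head (0.08 to 0.17 kg). Block 46 x 46 mm, 24 mm high, gripped on two opposite flat sides; z up, x and y square to its sides. Dark bristles (38 x 38 mm, 14 mm high) stand on top. Its stem hangs loosely in the holder at the start, the block resting on the holder's rim.
- stem_foot (a point): Foot of the brush head's steel stem, 38 mm below the block's centre; axes as the block's. The stem is 26 mm long: a cross of two blades, each 30 mm end to end and 8 mm thick, one along x and one along y, so its four ribs point to the middles of the block's sides and every quarter turn looks the same.
- holder_rim (a point): Centre of the rim of the round white holder (fixed, 40 mm outside, 34 mm inside, 44 mm high, 50 mm square foot) that stands in the open drawer. The block's centre starts 12 mm above it. z up.
- drawer_floor (a point): Centre of the inner floor of the pulled-out top drawer of the clear plastic stack (fixed); 200 mm along x, 220 mm along y, walls rise 36 mm above this floor. The closed part of the stack begins 105 mm from here along +x, is 180 mm deep and rises 45 mm above this floor.
- pin_tops (a point): Point on the polisher's upright spindle axis, level with the tops of its four round steel drive pins; z up. Pins 12 mm thick with tapered tops, 30 mm high, at +-11.2 mm in x and +-11.2 mm in y of this frame. The cross-shaped gap between them runs along x and y, 10.4 mm wide. The spindle turns only stiffly (0.25 N m).
- polisher_deck (a point): Top of the shoe polisher's housing, on the spindle axis at the pins' feet. Polisher fixed: 130 x 120 mm foot, round white housing 100 mm wide tapering to 72 mm, 85 mm high. Fully home, the brush block rests on the pin tops: its centre is on the axis, 42 mm above this point and 12 mm above the pin tops, its x along the pins' x or y, either way round.
- ejector (a joint): Travel (m) of the spring-loaded brass ejector, 9 mm thick, on the spindle axis between the pins; 0 = up, its top 16 mm below the pin tops. The stem's foot pushes it down: it starts to yield at about 5 N and takes about 9 N at 0.010, which is the brush fully home. Unpressed it pushes the brush back up 10 mm.
- spray_centre (a point): Bystander: closed glass spray bottle, 52 mm thick, 126 mm high with its press-button cap, standing on the shelf; point on its axis 60 mm above its foot.
- scrub_centre (a point): Bystander: bamboo scrub brush 150 mm along its y, 40 mm wide, 40 mm high, lying bristles down on the shelf; centre, 20 mm up.
- shoehorn_centre (a point): Bystander: brass-tipped shoehorn 142 mm along its x, 30 mm wide, 8 mm high, lying in the open drawer; near its middle.
Things that resemble listed ones, but are neither listed nor needed, are in the scene too. What is meant by the part that bears pin_tops is not orange, and is the smaller of those in its own colour.

How it is judged:
By the outcome, as a careful person would: the job done as asked, in the order asked, and still so for the second after the job is handed in, while the arm keeps its last pose, push and grip.
It also fails if it takes over 51 s, if anything falls off the work surface, if the arm or the gripper's body presses on something with over 40 N, if the wrist force passes 120 N, or if a joint passes its speed limit or range.

### The arm

A 6-joint arm with a two-finger parallel gripper is mounted at the origin on the work surface. World frame = base frame: x ahead of the robot, y to its left, z up, the work surface at z = 0. Lengths are in m, angles in degrees, forces in N, time in s.
With the tool pointing down it reaches from about 0.3 to 0.75 m from the base axis. Payload 8.5 kg.
Tool frame: the origin (TCP) lies at the very end of the fingers, on their centre line; the grasp point (between the pads) lies 19 mm behind it (env.tcp_to_grasp is the distance from the TCP to the grasp point, in m); z points along the fingers, y is the line along which they close (so a half turn about z gives the same grasp; the last joint's range is limited). The gripper opens to 85 mm and grips with 20 to 120 N. Pads are 22 mm wide; open, the fingers measure 114 mm over their backs; the gripper's body (76 mm by 85 mm) begins 54 mm behind the grasp point. The pads swing forward as they close: fully open they stand 13 mm farther back than shut.
Start: joints at [60.029, 21.807, 74.336, -0, 83.858, -12.336], TCP at [0.167, 0.524, 0.231] pointing down, gripper open.
Joint ranges: [-178.18, 178.18], [-50.72, 133.34], [12.68, 142.11], [-81.47, 261.47], [9.98, 163.14], [-165.26, 165.26]. Speed limits (degrees/s): [136.94, 136.94, 180, 180, 180, 180].

### API

Orientations are given as a 3x3 rotation matrix whose columns are the frame's x, y, z axes.
In Python, from rig import status, get_image, env gives the robot as it stands.
- The arm moves only by the shell command python3 -m handwheel 'ROWS' [FORCE]. ROWS is text: rows parted by semicolons, each of 7 numbers parted by spaces: the shift along the world's x, y, z in cm, then the turn, a rotation vector about the world's x, y, z in degrees, then the opening, from 0 (shut) to 1 (fully open). In form: dx dy dz wx wy wz gripper; .... A call has 1 to 8 rows; each row is the pose to reach, as a shift and turn from the pose commanded when the call began; what a row does not reach only later rows make up. A row lasts 1/12 s, in which the tool goes at most 41.7 mm and 7.16 degrees, less where a joint would pass 70% of its speed; a pose out of reach is approached as far as the arm can. A call with a gripper value outside its range is refused whole. The fingers move at their own pace and stop on an object; FORCE is the grip in N (left out, the last holds). Time passes only in rows, so rows that repeat a pose let the fingers close. It gives the time, the measured TCP pose, the force, the opening and the grip force at its end, in the units of the state.
- status.observe(): the state, without advancing time (a new reading comes with each control period).
- get_image(name): name is "scene" or "side" or "wrist"; returns a dict with "color" (480x640x3 uint8, red, green, blue), "vertical_fov" (degrees; the focal length in pixels is half the picture's height over the tangent of half this angle, whatever the lens; pixels are square), "cx", "cy" (the principal point, pixels), "k1" (the pictures are not rectified: a ray, as slopes to the right and down, at radius r is drawn at 1 + k1 r^2 times it, then the intrinsics apply), "xyz" and "orientation" of the camera in the world. Camera axes: x right, y down, z forward; pixel columns grow to the right and rows downward; lengths in m; the calibration is good to about 2 mm. A picture is of the moment at which its call begins. There is no depth.
- env.close_job(): hands the job in; it is judged then, once.
The state is a dict: "time_s": time; "q": joint angles; "qvel": joint speeds; "joint_efforts": joint torques, N m; "position": TCP position; "tool_rot": TCP orientation; "ft_force": force on the tool from outside, world axes, zero at the start; "wrist_torque": the same for the moment, N m; "grip_width": finger opening in m; "gripper_force": force on a finger pad.
Only numpy, scipy, OpenCV 4.12 (cv2) and the standard library are available. Lean on these libraries where they do the work, as an engineer would, in place of code of your own. Each camera call takes 0.05 s, during which the arm holds its last target. There are 200 camera calls.

## Working session

There is one attempt and no reset: what is moved stays moved. The work goes in short steps, Python scripts to look and compute and a shell command to move; the robot and the scene stay as the last step left them, time stands still between calls to the robot, and variables do not carry over. Pictures are saved under pics/ and viewed, at most 10 in all, crops included, and the job is handed in when it is done.

```bash
mkdir -p pics; ls; cat > h.py <<'E'
import numpy as np, cv2, json, sys
from rig import status, get_image, env
def snap(name,fn):
    im=get_image(name); cv2.imwrite('pics/%s.png'%fn,im['color'][:,:,::-1])
    c={k:(np.asarray(v).tolist()) for k,v in im.items() if k!='color'}
    json.dump(c,open('pics/%s.json'%fn,'w')); return im
def cal(fn): return json.load(open('pics/%s.json'%fn))
def ray(fn,u,v):
    c=cal(fn); f=240/np.tan(np.radians(c['vertical_fov'])/2)
    d=np.array([(u-c['cx'])/f,(v-c['cy'])/f]); s=d.copy()
    for _ in range(30): s=d/(1+c['k1']*(s@s))
    return np.array(c['xyz']),np.array(c['orientation'])@np.array([*s,1])
def atz(fn,u,v,z):
    o,d=ray(fn,u,v); return o+d*(z-o[2])/d[2]
def tri(*obs):
    A=np.zeros((3,3));b=np.zeros(3)
    for fn,u,v in obs:
        o,d=ray(fn,u,v); d=d/np.linalg.norm(d);P=np.eye(3)-np.outer(d,d);A+=P;b+=P@o
    p=np.linalg.solve(A,b)
    return p,[np.linalg.norm(np.cross(p-ray(*o)[0],ray(*o)[1]/np.linalg.norm(ray(*o)[1])))for o in obs]
def proj(fn,p):
    c=cal(fn); f=240/np.tan(np.radians(c['vertical_fov'])/2)
    q=np.array(c['orientation']).T@(np.array(p)-c['xyz']); s=q[:2]/q[2]; s=s*(1+c['k1']*(s@s))
    return s*f+[c['cx'],c['cy']]
def crop(fn,u0,v0,w,h,k,out):
    im=cv2.imread('pics/%s.png'%fn)[v0:v0+h,u0:u0+w]
    cv2.imwrite('pics/%s.png'%out,cv2.resize(im,None,fx=k,fy=k,interpolation=cv2.INTER_CUBIC))
E
python3 - <<'E'
from h import *
for n in('scene','side','wrist'):
    snap(n,n+'0'); c=cal(n+'0'); print(n,np.round(c['xyz'],3),np.round(c['orientation'],2).tolist(),c['vertical_fov'],c['k1'])
print(status.observe(), env.tcp_to_grasp)
E
```

```text
pics
scene [ 1.114 -0.381  0.647] [[0.62, 0.47, -0.63], [0.78, -0.36, 0.51], [0.01, -0.81, -0.59]] 56.55294348158123 -0.04016519976030194
side [ 0.071 -0.502  0.852] [[0.77, -0.44, 0.46], [-0.64, -0.53, 0.56], [-0.0, -0.72, -0.69]] 49.3171010608688 -0.15484302391580315
wrist [0.091 0.549 0.373] [[0.3, 0.91, 0.29], [0.95, -0.29, -0.09], [-0.0, 0.3, -0.95]] 61.997021255139884 -0.04820381890066367
{'time_s': 0.15, 'q': array([ 6.00289528e+01,  2.18327689e+01,  7.43713132e+01, -1.39158806e-03,
        8.38578403e+01, -1.23346127e+01]), 'qvel': array([ 0.00811813, -0.07779852, -0.13964799, -0.00711201, -0.07598368,
       -0.06765458]), 'joint_efforts': array([ 2.42287402e-03, -4.48623490e+01, -2.31347555e+01, -1.58441094e-04,
        3.69707544e-03,  4.40792337e-05]), 'position': array([0.16652404, 0.52395844, 0.23086795]), 'tool_rot': array([[-9.52998935e-01,  3.02973202e-01, -5.18982732e-04],
       [ 3.02973575e-01,  9.52998486e-01, -9.48293445e-04],
       [ 2.07282257e-04, -1.06096070e-03, -9.99999416e-01]]), 'ft_force': array([-0.17031871,  0.24596385,  0.71727187]), 'wrist_torque': array([ 0.0061024 , -0.02471191, -0.00328189]), 'gripper_force': 0.0, 'grip_width': 0.08517953609537401} 0.0187
```

View pics/scene0.png

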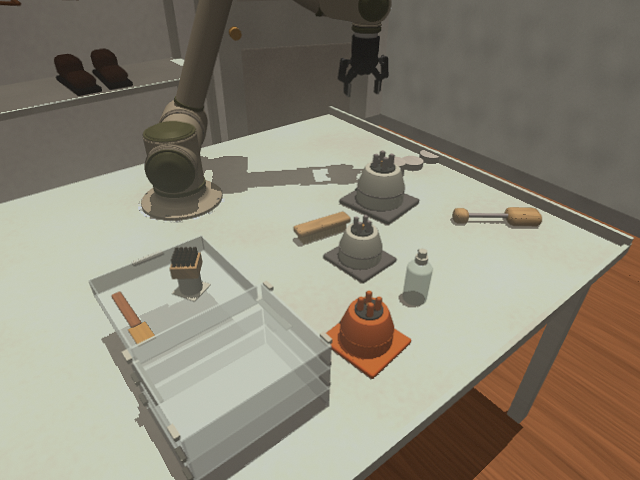

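View pics/side0.png

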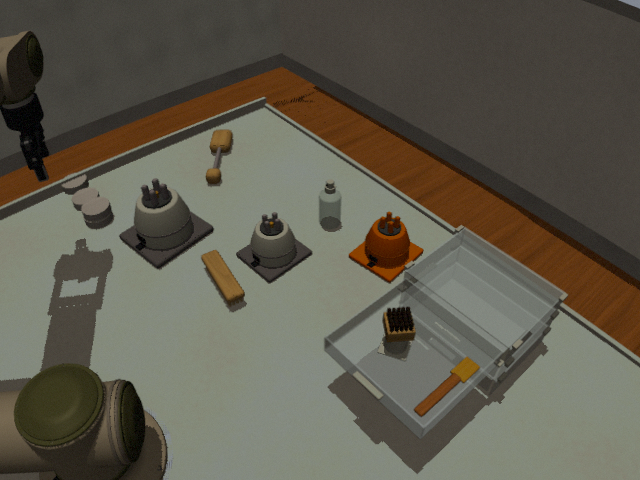

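The scene shows three polishers: orange (scene 367,325 / side 388,240), large white (381,185 / 160,215) and small white (360,245 / 273,240). The small white one fits, being not orange and the smaller of its colour. The brush is at scene (186,265) / side (398,325). I'll confirm this in an enlarged montage.

```bash
python3 - <<'E'
from h import *
T=[]
for fn,u,v in(('scene0',320,205),('side0',228,203),('scene0',145,230),('side0',355,290)):
    im=cv2.imread(f'pics/{fn}.png')[v:v+75,u:u+100]
    T.append(cv2.resize(im,(400,300),interpolation=cv2.INTER_CUBIC))
cv2.imwrite('pics/m1.png',np.vstack([np.hstack(T[:2]),np.hstack(T[2:])]))
E
```

```text
(no output)
```

View pics/m1.png

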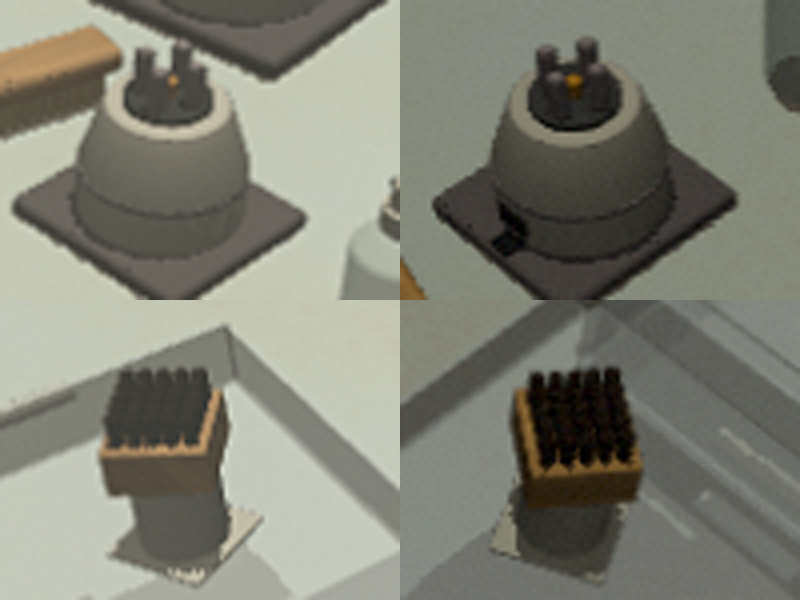

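Montage (4x crops): the small white polisher has four grey pins and a brass ejector. Its deck disc is centred near scene (362,229) and side (271.5,228). The brush block's corners are clear in both views, so I'll fit the poses.

```bash
cat >> h.py <<'E'
from scipy.optimize import least_squares
def fitblock(obs,x0):
    # obs: (fn,u,v,(sx,sy,sz)) corners of the 46x46x24 block
    def P(x,s):
        a=x[3];R=np.array([[np.cos(a),-np.sin(a)],[np.sin(a),np.cos(a)]])
        xy=R@(np.array(s[:2])*.023); return [x[0]+xy[0],x[1]+xy[1],x[2]+s[2]*.012]
    r=lambda x:np.concatenate([proj(f,P(x,s))-[u,v] for f,u,v,s in obs])
    return least_squares(r,x0),P
E
python3 - <<'E'
from h import *
print('deck',tri(('scene0',362.1,229),('side0',271.5,227.8)))
p,_=tri(('scene0',186,262),('side0',398,325));print('b',p)
# find labels: the corner nearest
for k in range(4):
  # corner names going round: L=front-left(scene)...
  C=[(1,1),(-1,1),(-1,-1),(1,-1)]
  best=None
  for k2 in range(4):
    A,B,Cc=C[k],C[(k+1)%4],C[(k+2)%4]      # scene: frontleft, frontright, farright (ccw seen from above)
    D,E,F=C[k2],C[(k2+1)%4],C[(k2+2)%4]
    G=C[(k2+3)%4]
    obs=[('scene0',171.75,278.25,(*A,-1)),('scene0',170.25,268,(*A,1)),('scene0',198.75,269.5,(*B,1)),('scene0',198.75,278.75,(*B,-1)),('scene0',200.5,253,(*Cc,1)),
     ('side0',383.75,313.25,(*G,1)),('side0',389,333.75,(*D,1)),('side0',415,330.5,(*E,1)),('side0',389.5,341.5,(*D,-1)),('side0',413.75,340,(*E,-1))]
    for a0 in(0,.8,-.8):
      s,_=fitblock(obs,[*p,a0])
      if best is None or s.cost<best[0].cost: best=(s,k2)
  print(k,best[1],best[0].cost,best[0].x[:3],np.degrees(best[0].x[3]),np.round(best[0].fun,1))
E
```

```text
deck (array([0.51942389, 0.21497434, 0.08356265]), [np.float64(0.0007302418187664394), np.float64(0.0007302418187666235)])
b [ 0.49373172 -0.18383412  0.1636447 ]
0 3 13.309835805941812 [ 0.49737095 -0.18401366  0.15845155] -124.32777770043408 [ 0.8  1.4 -0.3  0.8 -1.3 -1.5  0.8  0.1  1.  -1.4 -0.1 -1.8 -0.3  0.2
  1.8  1.  -2.2  1.2  1.2  0.2]
1 0 13.309835805944708 [ 0.49737095 -0.18401366  0.15845155] -214.32777630759236 [ 0.8  1.4 -0.3  0.8 -1.3 -1.5  0.8  0.1  1.  -1.4 -0.1 -1.8 -0.3  0.2
  1.8  1.  -2.2  1.2  1.2  0.2]
2 1 13.30983580595993 [ 0.49737095 -0.18401366  0.15845155] 55.67221246184223 [ 0.8  1.4 -0.3  0.8 -1.3 -1.5  0.8  0.1  1.  -1.4 -0.1 -1.8 -0.3  0.2
  1.8  1.  -2.2  1.2  1.2  0.2]
3 2 13.309835805941809 [ 0.49737095 -0.18401366  0.15845155] -34.32777767649994 [ 0.8  1.4 -0.3  0.8 -1.3 -1.5  0.8  0.1  1.  -1.4 -0.1 -1.8 -0.3  0.2
  1.8  1.  -2.2  1.2  1.2  0.2]
```

```bash
python3 - <<'E'
from h import *
# housing foot corners of small polisher at z~0.005..: use orientation of base plate
for n,u,v in(('L',324,256),('B',365,277),('R',396,257)): print(n,atz('scene0',u,v,.008))
for n,u,v in(('L',237,255),('R',312,252),('B',273,279)): print('s',n,atz('side0',u,v,.008))
s=status.observe(); c=cal('wrist0'); R=s['tool_rot']
print('cam in tool',R.T@(np.array(c['xyz'])-s['position']), (R.T@np.array(c['orientation'])).round(3).tolist())
E
```

```text
L [0.468802   0.14731214 0.008     ]
B [0.58402845 0.1719072  0.008     ]
R [0.57489824 0.27998417 0.008     ]
s L [0.44934373 0.26047974 0.008     ]
s R [0.58646294 0.15894445 0.008     ]
s B [0.46977936 0.14882145 0.008     ]
cam in tool [ 0.07913137  0.00068565 -0.1422348 ] [[-0.0, -0.953, -0.304], [1.0, 0.0, -0.001], [0.001, -0.304, 0.953]]
```

Deck z of 0.084 matches the 85 mm housing. The block centre is about (0.497, -0.184, 0.158), with yaw about 55.7° (mod 90). I'll hover over the polisher first for a wrist view.

```bash
python3 -m handwheel '35 -31 0 0 0 -17 1;35 -31 0 0 0 -17 1;35 -31 0 0 0 -17 1;35 -31 0 0 0 -17 1;35 -31 0 0 0 -17 1;35 -31 0 0 0 -17 1;35 -31 0 0 0 -17 1;35 -31 0 0 0 -17 1'
python3 -m handwheel '11 -10 0 0 0 0 1;11 -10 0 0 0 0 1;11 -10 0 0 0 0 1;11 -10 0 0 0 0 1;11 -10 0 0 0 0 1;11 -10 0 0 0 0 1'
python3 -c "
from h import *
s=status.observe();print(s['position'],s['tool_rot'].round(3).tolist(),s['ft_force'])
snap('wrist','w1')"
```

```text
time_s: 0.82
position: [0.4173, 0.3014, 0.2313]
tool_rot: [[-0.823, 0.568, -0.0], [0.568, 0.823, -0.0], [0.0, -0.0, -1.0]]
ft_force: [1.0, 1.4, -0.8]
grip_width: 0.0857
gripper_force: 0.0
time_s: 1.32
position: [0.5265, 0.2023, 0.2306]
tool_rot: [[-0.822, 0.57, -0.001], [0.57, 0.822, -0.0], [0.001, -0.001, -1.0]]
ft_force: [0.3, 0.0, 0.2]
grip_width: 0.0852
gripper_force: 0.0
[0.52649451 0.20231528 0.23062616] [[-0.822, 0.57, -0.001], [0.57, 0.822, -0.0], [0.001, -0.001, -1.0]] [0.34558137 0.04456038 0.17294234]
```

View pics/w1.png

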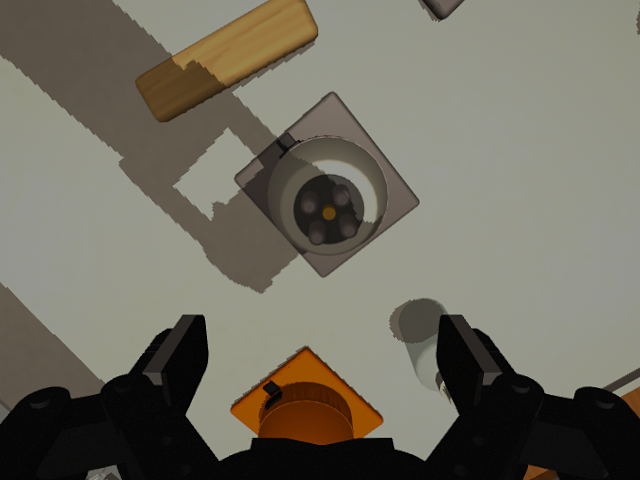

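The wrist view shows the four pins around (329,213) with the brass ejector in the middle. I'll enlarge and brighten it.

```bash
python3 - <<'E'
from h import *
im=cv2.imread('pics/w1.png')[170:260,270:390]
im=(255*(im/255.)**.5).astype('uint8')
cv2.imwrite('pics/w1c.png',cv2.resize(im,(800,600),interpolation=cv2.INTER_CUBIC))
E
```

```text
(no output)
```

View pics/w1c.png

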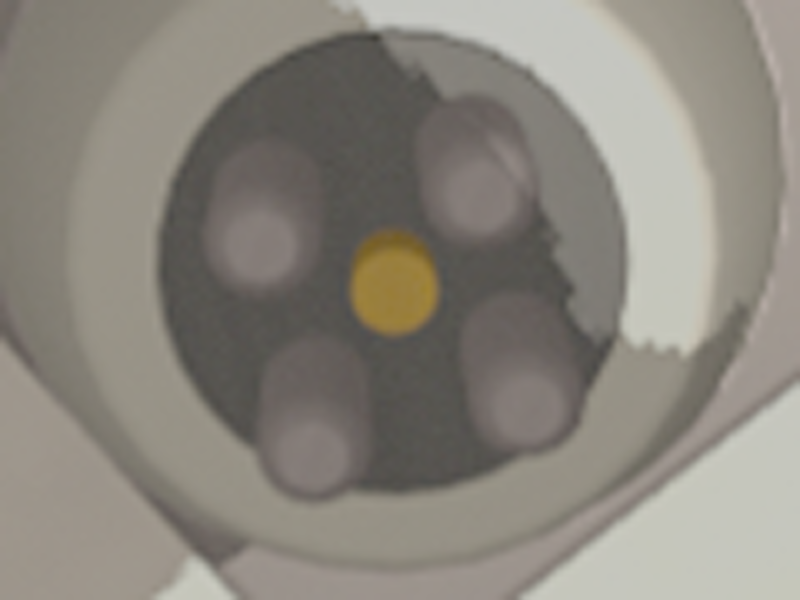

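Pin tops in the crop are at (260,243), (478,203), (314,457) and (530,412). The deck disc centre is (392,261), and the ejector top about (395,290).

```bash
python3 - <<'E'
from h import *
k=lambda u,v:(270+u/6.6667,170+v/6.6667)
px=[k(260,243),k(478,203),k(530,412),k(314,457)]
P=[atz('w1',*p,.115) for p in px]; c=np.mean(P,0); print('pins',c)
for i in range(4):
    d=P[(i+1)%4]-P[i]; print(np.linalg.norm(d[:2])*1e3,np.degrees(np.arctan2(d[1],d[0]))%90)
print('deck',atz('w1',*k(392,261),.085),'eject',atz('w1',*k(395,290),.099))
print('z if 22.4')
for fn in('scene0','side0'): print(fn,proj(fn,[*c[:2],.085]),[proj(fn,p).round(1).tolist() for p in P])
E
```

```text
pins [0.5188537  0.21365541 0.115     ]
21.883724619179333 65.8503417077463
22.137520181259138 69.79075444671224
22.3225816938571 67.54920298795687
22.77317912748277 68.59935438297958
deck [0.51877438 0.21383156 0.085     ] eject [0.51876455 0.21396413 0.099     ]
z if 22.4
scene0 [361.3435019  228.81393995] [[355.7, 215.6], [365.0, 214.4], [368.9, 219.5], [359.3, 220.9]]
side0 [271.4539918  227.43633752] [[266.4, 221.5], [264.4, 215.0], [274.4, 212.7], [276.8, 219.3]]
```

Pin axis is (0.5188, 0.2138), yaw 68.0° (mod 90), and all three heights agree. On to the brush.

```bash
python3 -m handwheel '-3 -33 3 0 0 0 1;-3 -33 3 0 0 0 1;-3 -33 3 0 0 0 1;-3 -33 3 0 0 0 1;-3 -33 3 0 0 0 1;-3 -33 3 0 0 0 1;-3 -33 3 0 0 0 1;-3 -33 3 0 0 0 1' >/dev/null
python3 -m handwheel '0 -5.5 0 0 0 0 1;0 -5.5 0 0 0 0 1;0 -5.5 0 0 0 0 1;0 -5.5 0 0 0 0 1'
python3 -c "
from h import *
snap('wrist','w2')
im=cv2.imread('pics/w2.png')[80:380,120:520]
im=(255*(im/255.)**.6).astype('uint8')
cv2.imwrite('pics/w2c.png',cv2.resize(im,(800,600),interpolation=cv2.INTER_CUBIC))
"
```

```text
time_s: 2.37
position: [0.496, -0.1806, 0.2612]
tool_rot: [[-0.823, 0.568, -0.0], [0.568, 0.823, 0.001], [0.001, 0.0, -1.0]]
ft_force: [0.4, 0.5, -0.4]
grip_width: 0.0851
gripper_force: 0.0
```

View pics/w2c.png

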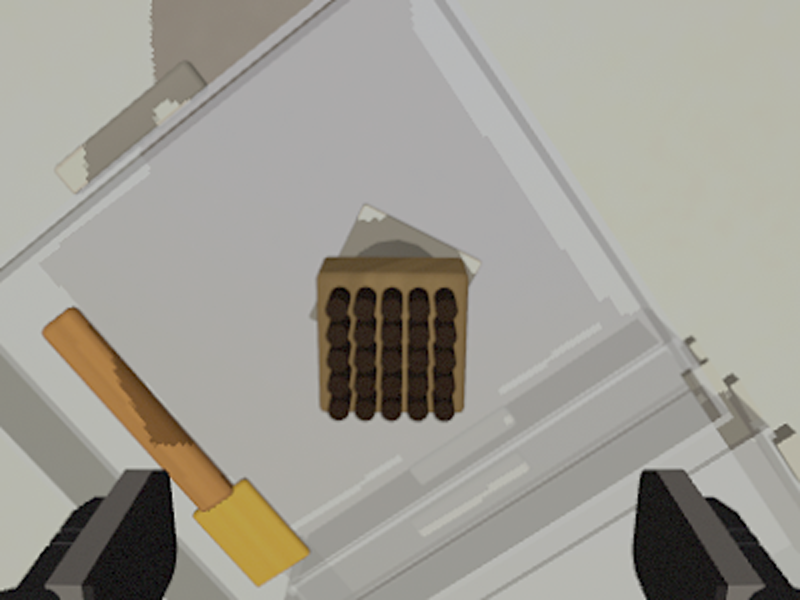

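The block is square to the fingers. In the crop, its top corners are at (318,274), (467,274), (464,411) and (322,411), and the far bottom corners at (325,258) and (463,258). Now the fit.

```bash
python3 - <<'E'
from h import *
k=lambda u,v:(120+u/2,80+v/2)
c=[(318,274,1),(467,274,1),(464,411,1),(322,411,1)]
P=[atz('w2',*k(u,v),.170) for u,v,_ in c]
for i in range(4):
    d=P[(i+1)%4]-P[i]; print(np.linalg.norm(d)*1e3,np.degrees(np.arctan2(d[1],d[0]))%90)
print(np.mean(P,0))
C=[(1,1),(1,-1),(-1,-1),(-1,1)]
for j in range(4):
    S=C[j:]+C[:j]
    obs=[('w2',*k(u,v),(*S[i],1)) for i,(u,v,_) in enumerate(c)]+[('w2',*k(325,258),(*S[0],-1)),('w2',*k(463,258),(*S[1],-1))]
    s,_=fitblock(obs,[.497,-.184,.158,np.radians(56)])
    if s.cost<50:
        print(s.x[:3],np.degrees(s.x[3]),s.fun.round(1))
        print(proj('scene0',s.x[:3]),proj('side0',s.x[:3]))
E
```

```text
44.853955132661476 55.36916505073306
44.842372584976324 55.54074754515251
45.18415910083887 55.385912645589556
44.85580671108849 55.1189173118633
[ 0.49568233 -0.18441984  0.17      ]
[ 0.49744178 -0.18567532  0.15221051] 145.30116450364525 [ 0.1  0.2  0.1  0.3 -0.2  0.3  0.3  0.2  0.2 -0.5 -0.6 -0.4]
[186.95806553 268.61095003] [399.61999957 328.63950662]
[ 0.49744178 -0.18567532  0.15221051] 235.3011645148976 [ 0.1  0.2  0.1  0.3 -0.2  0.3  0.3  0.2  0.2 -0.5 -0.6 -0.4]
[186.95806553 268.61095003] [399.61999957 328.63950662]
[ 0.49744178 -0.18567532  0.15221051] -34.69883548152832 [ 0.1  0.2  0.1  0.3 -0.2  0.3  0.3  0.2  0.2 -0.5 -0.6 -0.4]
[186.95806554 268.61095004] [399.61999957 328.63950662]
[ 0.49744178 -0.18567532  0.15221051] 55.30116452928769 [ 0.1  0.2  0.1  0.3 -0.2  0.3  0.3  0.2  0.2 -0.5 -0.6 -0.4]
[186.95806554 268.61095003] [399.61999957 328.63950661]
```

```bash
python3 -m handwheel '0 -0.4 -4 0 0 0 1;0 -0.4 -8 0 0 0 1;0 -0.4 -10.5 0 0 0 1;0 -0.4 -12.3 0 0 0 1;0 -0.4 -12.3 0 0 0 1;0 -0.4 -12.3 0 0 0 1'
python3 -m handwheel '0 0 0 0 0 0 0.3;0 0 0 0 0 0 0.3;0 0 0 0 0 0 0.3;0 0 0 0 0 0 0.3;0 0 0 0 0 0 0.3;0 0 0 0 0 0 0.3;0 0 0 0 0 0 0.3;0 0 0 0 0 0 0.3' 60
```

```text
time_s: 2.92
position: [0.4964, -0.1842, 0.1386]
tool_rot: [[-0.824, 0.566, -0.001], [0.566, 0.824, 0.001], [0.001, 0.0, -1.0]]
ft_force: [1.0, 0.0, 1.0]
grip_width: 0.0857
gripper_force: 0.0
time_s: 3.58
position: [0.4967, -0.186, 0.1397]
tool_rot: [[-0.823, 0.568, 0.002], [0.568, 0.823, -0.001], [-0.002, 0.0, -1.0]]
ft_force: [-0.1, 1.5, 7.4]
grip_width: 0.0453
gripper_force: 61.4
```

```bash
python3 -m handwheel '0 0 2 0 0 0 0.3;0 0 5 0 0 0 0.3;0 0 9 0 0 0 0.3;1 7 11 0 0 2 0.3;1.5 11 11 0 0 5 0.3;2 15 11 0 0 9 0.3;2.2 19 11 0 0 12.6 0.3;2.2 23 11 0 0 12.6 0.3'
python3 -m handwheel '0 4 0 0 0 0 0.3;0 8 0 0 0 0 0.3;0 12 0 0 0 0 0.3;0 15 0 0 0 0 0.3;0 17 0 0 0 0 0.3;0 17 0 0 0 0 0.3;0 17 0 0 0 0 0.3;0 17 0 0 0 0 0.3'
python3 - <<'E'
from h import *
s=status.observe();print(s['position'],np.degrees(np.arctan2(s['tool_rot'][1,1],s['tool_rot'][0,1])))
T=[]
for n in('wrist','scene','side'): snap(n,n+'3')
E
```

```text
time_s: 4.25
position: [0.5173, 0.0211, 0.2488]
tool_rot: [[-0.928, 0.373, 0.001], [0.373, 0.928, -0.0], [-0.001, 0.0, -1.0]]
ft_force: [0.6, -0.4, -1.7]
grip_width: 0.0454
gripper_force: 62.3
time_s: 4.92
position: [0.5173, 0.1887, 0.2482]
tool_rot: [[-0.927, 0.375, 0.0], [0.375, 0.927, -0.0], [-0.0, -0.0, -1.0]]
ft_force: [0.8, -0.1, -1.7]
grip_width: 0.0451
gripper_force: 62.2
[0.51729238 0.18870816 0.24824002] 67.94902375177276
```

```bash
python3 - <<'E'
from h import *
g=[.5173,.1887,.265]
T=[]
for n,h in(('wrist3',160),('scene3',60),('side3',60)):
    u,v=proj(n,g).astype(int); w=h*4//3; v0=max(0,min(480-h,v-h//2)); u0=max(0,min(640-w,u-w//2))
    im=cv2.imread(f'pics/{n}.png')[v0:v0+h,u0:u0+w]; im=(255*(im/255.)**.6).astype('uint8')
    T.append(cv2.resize(im,(400,300),interpolation=cv2.INTER_CUBIC)); print(n,u0,v0,w,h,u,v)
T.append(T[0]*0)
cv2.imwrite('pics/m3.png',np.vstack([np.hstack(T[:2]),np.hstack(T[2:])]))
E
```

```text
wrist3 214 265 213 160 320 345
scene3 317 127 80 60 357 157
side3 232 135 80 60 272 165
```

View pics/m3.png

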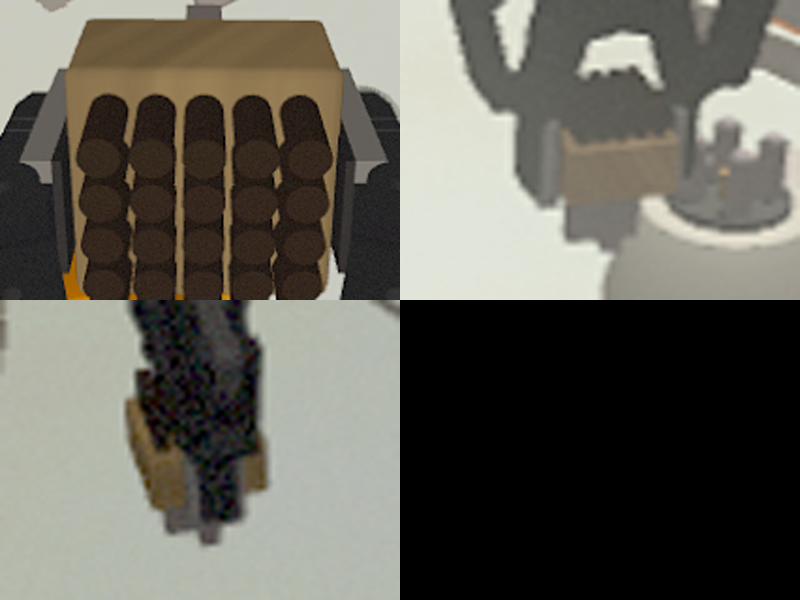

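The brush is held square in the fingers. In the wrist crop, the far-face corners are at (68,70), (342,70), (87,20) and (322,20). I'll work out the block's offset from the TCP from these.

```bash
python3 - <<'E'
from h import *
k=lambda u,v:(214+u*213/400,265+v*160/300)
s0=status.observe();R=s0['tool_rot']
ty=np.degrees(np.arctan2(R[1,1],R[0,1]))
# block y:=tool y. far side is tool +x ; image right = tool +y?
C=[(1,-1),(1,1)]
a=ty+90 # tool x direction angle: check
print(ty,np.degrees(np.arctan2(R[1,0],R[0,0])))
for order in((0,1),(1,0)):
    A,B=C[order[0]],C[order[1]]
    obs=[('wrist3',*k(68,70),(*A,1)),('wrist3',*k(342,70),(*B,1)),('wrist3',*k(87,20),(*A,-1)),('wrist3',*k(322,20),(*B,-1))]
    for a0 in(ty+90,ty-90):
        s,_=fitblock(obs,[.517,.189,.265,np.radians(a0)])
        if s.cost<100: print(s.cost,s.x[:3],np.degrees(s.x[3]),s.fun.round(1),'in tool',R.T@(s.x[:3]-s0['position']))
E
```

```text
67.87707373664776 157.8770742133122
3.3412496382845287 [0.47533955 0.20660802 0.26492626] -22.033103573212674 [-0.1  1.1  0.   1.1  0.8 -1.3 -0.6 -1.3] in tool [ 0.0459577   0.00114689 -0.01669181]
3.341249638284517 [0.47533955 0.20660802 0.26492626] -22.03310359067006 [-0.1  1.1  0.   1.1  0.8 -1.3 -0.6 -1.3] in tool [ 0.0459577   0.00114689 -0.01669181]
3.3412496382844963 [0.51798005 0.18935147 0.26492626] 157.96689638525132 [-0.1  1.1  0.   1.1  0.8 -1.3 -0.6 -1.3] in tool [-4.22444671e-05  1.21900409e-03 -1.66865150e-02]
3.3412496382845207 [0.51798005 0.18935147 0.26492626] -202.0331036057008 [-0.1  1.1  0.   1.1  0.8 -1.3 -0.6 -1.3] in tool [-4.22444709e-05  1.21900409e-03 -1.66865150e-02]
```

```bash
python3 -m handwheel '0.15 2.5 0 0 0 0 0.3;0.15 2.5 -3 0 0 0 0.3;0.15 2.5 -6 0 0 0 0.3;0.15 2.5 -9 0 0 0 0.3;0.15 2.5 -10.4 0 0 0 0.3;0.15 2.5 -10.4 0 0 0 0.3;0.15 2.5 -10.4 0 0 0 0.3;0.15 2.5 -10.4 0 0 0 0.3'
python3 - <<'E'
from h import *
g=[.5188,.2138,.13]
T=[]
for n in('scene','side'):
    snap(n,n+'4'); u,v=proj(n+'4',g).astype(int); h=60;w=80
    for m in(n+'4',n+'0'):
        im=cv2.imread(f'pics/{m}.png')[v-h//2:v+h//2,u-w//2:u+w//2]; im=(255*(im/255.)**.5).astype('uint8')
        T.append(cv2.resize(im,(400,300),interpolation=cv2.INTER_CUBIC))
    print(n,u-w//2,v-h//2)
cv2.imwrite('pics/m4.png',np.vstack([np.hstack(T[:2]),np.hstack(T[2:])]))
E
```

```text
time_s: 5.73
position: [0.5197, 0.214, 0.1456]
tool_rot: [[-0.927, 0.376, 0.003], [0.376, 0.927, 0.0], [-0.002, 0.001, -1.0]]
ft_force: [0.3, -0.2, -1.7]
grip_width: 0.0456
gripper_force: 62.2
scene 322 181
side 229 181
```

View pics/m4.png

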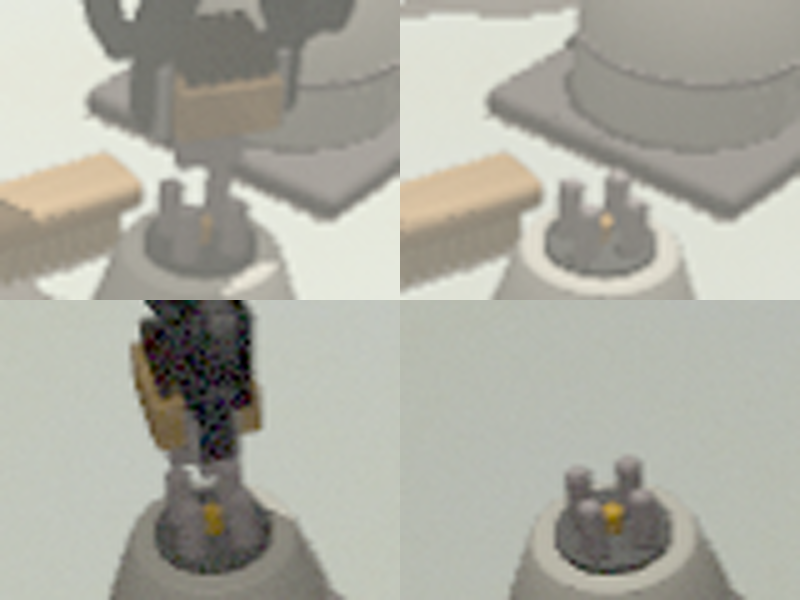

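Scene crop: the block's front face corners are at (177,80), (279,72), (177,138) and (281,130), and the ejector top at (205,217). Side crop: the block's left face corners are at (135,345), (160,447) and (186,437), the right bottom corner at (262,428), and the ejector top at (213,508). I'll compare these with the predicted pixels.

```bash
python3 - <<'E'
from h import *
s=status.observe();p=s['position'];R=s['tool_rot'];print(p)
b=p+R@[0,0,-.0167]
for n,u0,v0,vo in(('scene4',322,181,0),('side4',229,181,300)):
    f=lambda P:((proj(n,P)-[u0,v0])*5+[0,vo]).round(0).tolist()
    for i in(1,-1):
        for j in(1,-1):
            print(n,i,j,'top',f(b+R@[i*.023,j*.023,-.012]),'bot',f(b+R@[i*.023,j*.023,.012]),'stemfoot',f(b+R@[i*.015,j*.004,.038]))
    print('ej',f([.5188,.2138,.099]),'deck',f([.5188,.2138,.085]))
    print('per 2mm: ',[f(np.array([.5188,.2138,.099])+d) for d in((.002,0,0),(0,.002,0))])
    a=np.radians(68);
    print('pins',[f([.5188+.0112*(i*np.cos(a)-j*np.sin(a)),.2138+.0112*(i*np.sin(a)+j*np.cos(a)),.115]) for i in(1,-1) for j in(1,-1)])
E
```

```text
[0.51957946 0.21415485 0.14565162]
scene4 1 1 top [243.0, 35.0] bot [239.0, 82.0] stemfoot [201.0, 147.0]
scene4 1 -1 top [144.0, 48.0] bot [141.0, 96.0] stemfoot [184.0, 150.0]
scene4 -1 1 top [282.0, 85.0] bot [278.0, 134.0] stemfoot [225.0, 182.0]
scene4 -1 -1 top [180.0, 100.0] bot [177.0, 149.0] stemfoot [208.0, 184.0]
ej [199.0, 213.0] deck [197.0, 239.0]
per 2mm:  [[202.0, 215.0], [202.0, 212.0]]
pins [[216.0, 166.0], [234.0, 192.0], [169.0, 173.0], [186.0, 200.0]]
side4 1 1 top [132.0, 349.0] bot [137.0, 393.0] stemfoot [170.0, 464.0]
side4 1 -1 top [156.0, 416.0] bot [161.0, 461.0] stemfoot [174.0, 476.0]
side4 -1 1 top [239.0, 327.0] bot [242.0, 372.0] stemfoot [239.0, 449.0]
side4 -1 -1 top [266.0, 394.0] bot [269.0, 439.0] stemfoot [243.0, 461.0]
ej [210.0, 508.0] deck [212.0, 532.0]
per 2mm:  [[214.0, 506.0], [207.0, 506.0]]
pins [[176.0, 469.0], [226.0, 459.0], [188.0, 502.0], [239.0, 492.0]]
```

```bash
python3 -m handwheel '0 0 -0.3 0 0 0 0.3;0 0 -0.6 0 0 0 0.3;0 0 -0.9 0 0 0 0.3;0 0 -0.9 0 0 0 0.3'; python3 -m handwheel '0 0 -0.2 0 0 0 0.3;0 0 -0.4 0 0 0 0.3;0 0 -0.4 0 0 0 0.3'; python3 -c "
from rig import status
s=status.observe();print(s['position'],s['ft_force'],s['wrist_torque'])"
```

```text
time_s: 6.17
position: [0.5185, 0.2142, 0.1345]
tool_rot: [[-0.927, 0.375, -0.001], [0.375, 0.927, -0.0], [0.001, -0.001, -1.0]]
ft_force: [-0.6, -0.4, -1.8]
grip_width: 0.0455
gripper_force: 62.2
time_s: 6.42
position: [0.5187, 0.2142, 0.1307]
tool_rot: [[-0.927, 0.375, -0.001], [0.375, 0.927, -0.0], [0.001, -0.0, -1.0]]
ft_force: [-0.4, 0.3, -1.6]
grip_width: 0.045
gripper_force: 62.2
[0.51866416 0.21421771 0.13068275] [-0.36845393  0.25172064 -1.61867535] [ 0.02348109  0.02821587 -0.03423016]
```

```bash
python3 -m handwheel '0 0 -0.2 0 0 0 0.3;0 0 -0.4 0 0 0 0.3;0 0 -0.4 0 0 0 0.3'; python3 -m handwheel '0 0 -0.2 0 0 0 0.3;0 0 -0.4 0 0 0 0.3;0 0 -0.4 0 0 0 0.3'; python3 -c "
from rig import status
s=status.observe();print(s['position'],s['ft_force'],s['wrist_torque'])"
```

```text
time_s: 6.67
position: [0.5194, 0.2141, 0.127]
tool_rot: [[-0.927, 0.375, 0.001], [0.375, 0.927, -0.0], [-0.001, 0.0, -1.0]]
ft_force: [3.8, -1.5, -2.7]
grip_width: 0.0451
gripper_force: 62.1
time_s: 6.92
position: [0.5194, 0.2141, 0.1231]
tool_rot: [[-0.927, 0.375, 0.001], [0.375, 0.927, -0.0], [-0.001, 0.0, -1.0]]
ft_force: [6.3, -1.5, -1.9]
grip_width: 0.0447
gripper_force: 62.3
[0.51943288 0.21407821 0.12306016] [ 6.25838649 -1.48042182 -1.93810879] [-0.33390258 -0.89075199  0.15514663]
```

It has entered the cross gap, with the side force pushing it toward +x. I'll ease that way and continue down.

```bash
python3 -m handwheel '0.1 -0.03 0 0 0 0 0.3;0.15 -0.03 0 0 0 0 0.3;0.15 -0.03 0 0 0 0 0.3'; python3 -m handwheel '0 0 -0.2 0 0 0 0.3;0 0 -0.4 0 0 0 0.3;0 0 -0.4 0 0 0 0.3'; python3 -c "
from rig import status
s=status.observe();print(s['position'],s['ft_force'],s['wrist_torque'])"
```

```text
time_s: 7.17
position: [0.5198, 0.214, 0.1228]
tool_rot: [[-0.927, 0.375, -0.002], [0.375, 0.927, -0.0], [0.002, -0.001, -1.0]]
ft_force: [-0.1, -0.2, -2.3]
grip_width: 0.045
gripper_force: 62.3
time_s: 7.42
position: [0.5199, 0.2139, 0.1185]
tool_rot: [[-0.927, 0.375, -0.001], [0.375, 0.927, -0.0], [0.001, -0.001, -1.0]]
ft_force: [-0.0, -2.0, -3.0]
grip_width: 0.0449
gripper_force: 62.3
[0.51989083 0.21394275 0.11850352] [-0.01577776 -1.95684078 -2.98774978] [-0.15957156  0.02348568 -0.01149004]
```

```bash
for i in 1 ; do python3 -m handwheel '0 -0.03 -0.2 0 0 0 0.3;0 -0.03 -0.4 0 0 0 0.3;0 -0.03 -0.4 0 0 0 0.3'; python3 -m handwheel '0 0 -0.2 0 0 0 0.3;0 0 -0.4 0 0 0 0.3;0 0 -0.4 0 0 0 0.3';python3 -m handwheel '0 0 -0.2 0 0 0 0.3;0 0 -0.3 0 0 0 0.3;0 0 -0.3 0 0 0 0.3'; done; python3 -c "
from rig import status
s=status.observe();print(s['position'],s['ft_force'],s['wrist_torque'])"
```

```text
time_s: 7.67
position: [0.5203, 0.2137, 0.1151]
tool_rot: [[-0.927, 0.375, -0.0], [0.375, 0.927, 0.0], [0.0, 0.0, -1.0]]
ft_force: [-1.7, -0.7, 2.2]
grip_width: 0.0455
gripper_force: 62.7
time_s: 7.92
position: [0.5203, 0.2137, 0.1111]
tool_rot: [[-0.927, 0.375, 0.0], [0.375, 0.927, 0.0], [-0.0, 0.0, -1.0]]
ft_force: [-2.7, -0.2, 5.0]
grip_width: 0.0449
gripper_force: 62.9
time_s: 8.17
position: [0.5203, 0.2137, 0.1083]
tool_rot: [[-0.927, 0.375, 0.0], [0.375, 0.927, 0.0], [-0.0, 0.0, -1.0]]
ft_force: [-2.1, -0.5, 5.9]
grip_width: 0.0449
gripper_force: 63.0
[0.52031326 0.21371473 0.1082875 ] [-2.14246677 -0.46463468  5.91148094] [-0.06389107  0.41356672  0.06099976]
```

The ejector is yielding, starting at z ≈ 0.115, so home should be near 0.105. Next I'll press in small steps until it hits a hard stop.

```bash
for i in 1 ; do python3 -m handwheel '-0.03 0 -0.1 0 0 0 0.3;-0.03 0 -0.15 0 0 0 0.3;-0.03 0 -0.15 0 0 0 0.3'; python3 -m handwheel '0 0 -0.1 0 0 0 0.3;0 0 -0.15 0 0 0 0.3;0 0 -0.15 0 0 0 0.3';python3 -m handwheel '0 0 -0.1 0 0 0 0.3;0 0 -0.15 0 0 0 0.3;0 0 -0.15 0 0 0 0.3'; done | grep -v -e rot -e time -e grip
```

```text
position: [0.5203, 0.2137, 0.107]
ft_force: [-1.9, -1.3, 6.1]
position: [0.5203, 0.2137, 0.1057]
ft_force: [-2.3, -0.5, 7.5]
position: [0.5203, 0.2137, 0.1056]
ft_force: [-6.5, -1.0, 19.2]
```

Hard stop at z = 0.1056: spring net force was about 9 N just before, and it jumped to about 21 N. I'll settle and check visually.

```bash
python3 -m handwheel '0 0 0 0 0 0 0.3;0 0 0 0 0 0 0.3;0 0 0 0 0 0 0.3;0 0 0 0 0 0 0.3;0 0 0 0 0 0 0.3;0 0 0 0 0 0 0.3'
python3 - <<'E'
from h import *
T=[]
for n in('scene','side'):
    snap(n,n+'5'); u,v=proj(n+'5',[.519,.214,.115]).astype(int)
    im=cv2.imread(f'pics/{n}5.png')[v-45:v+45,u-30:u+30]; im=(255*(im/255.)**.5).astype('uint8')
    T.append(cv2.resize(im,(400,600),interpolation=cv2.INTER_CUBIC))
cv2.imwrite('pics/m5.png',np.hstack(T))
E
```

```text
time_s: 9.42
position: [0.5203, 0.2137, 0.1056]
tool_rot: [[-0.927, 0.375, 0.002], [0.375, 0.927, 0.0], [-0.002, 0.001, -1.0]]
ft_force: [-6.7, -2.8, 19.0]
grip_width: 0.0453
gripper_force: 64.9
```

View pics/m5.png

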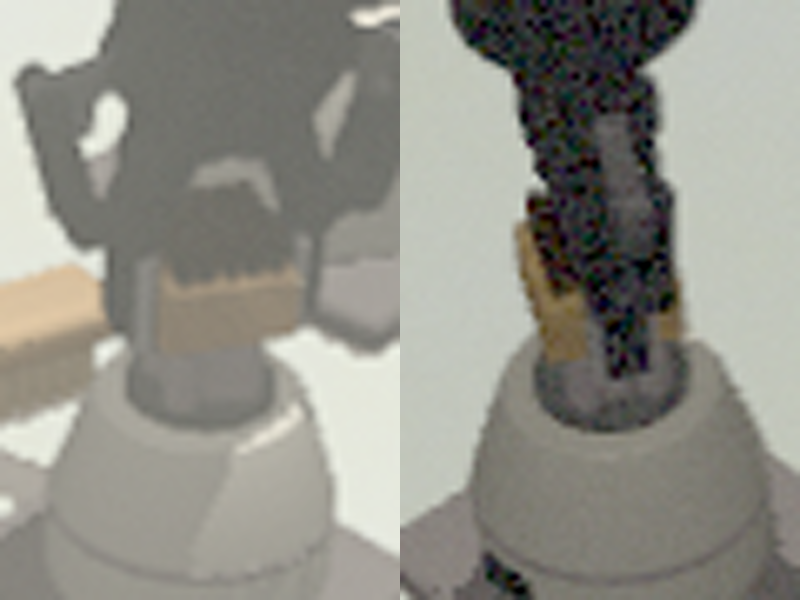

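Both views show the block sitting directly on the pins, level and still gripped, so I'm handing in.

```bash
python3 -c "
from rig import env
print(env.close_job())"
```

```text
the job is handed in; nothing more can be done
None
```

The brush head is on the small white polisher, fully home with its block resting on the pin tops; it was still gripped (about 65 N) and pressed down (about 19 N) when I handed in, about 9.5 s into the 51 s limit.

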